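Draw the bench magnifier out to the red clip and hold it

TASK

A colleague is about to inspect the board under the bench magnifier. Press the green lock button on the magnifier stand to release its sprung boom, then draw the boom out by its black knob until the blue pointer stands at the red clip on the white scale. Finish still holding it there, at rest, because it slides back when let go; leave the other things on the bench, and the red clip, where they are.

Things in the scene. Friction and masses are not known exactly. Their poses are not given: they have to be found in the camera images.
- stand: Magnifier stand fixed to the bench: dark foot 130 x 180 x 12 mm, grey post, grey level housing 42 mm wide (x), 200 mm long (y), top 110 mm above the bench. Origin on the bench straight below the green button; z up. The boom extends along the stand's -y from the housing's end (y = -90 mm). Beside it a fixed white scale (x = 40 to 64 mm, 245 mm long, ticks every 10 mm), top 102 mm above the bench.
- button_top (a point): Centre of the top of the green round lock button, 26 mm across, 124 mm above the bench (14 mm above the housing). Pressed straight down: travel 6 mm, 2 N to start, 4.5 N fully down. About 4 mm down it frees the locked boom, which a spring then kicks about 30 mm out; the boom then stays free and the button may be let go.
- boom: Telescoping boom: bar 16 x 12 mm, carriage with knob, and a lens 74 mm across centred 72 mm beyond the knob; bar and lens 93 mm above the bench. Origin at the knob's centre, axes as the stand's; extends along -y, up to 175 mm. Locked, the knob is 130 mm from the button's axis. Freed, it settles 25 to 40 mm out; beyond that a spring pulls it back with 35 N per metre (2 to 4.5 N at the clip).
- knob (a point): Centre of the upright black knob on the boom (yellow band near its top): round, 20 mm across, 46 mm tall (23 mm above and below this point), 137.5 mm above the bench. Fingers may grip it in any direction from above. The carriage under it is 30 x 30 mm with its top at 109 mm.
- pointer (a point): Tip of the blue pointer on the boom's carriage, 42 mm to the +x side of the knob's axis (stand's axes) and level with the knob along y, at the scale's near edge, 104 mm above the bench.
- mark (a point): Pointer-side edge of the red clip on the scale, at the middle of the clip's 10 mm width (along the stand's y), 104 mm above the bench; axes parallel to the stand's. The pointer stands at the clip when the two agree along the stand's y. The clip is at 85 to 155 mm of boom extension and is not to be moved.
- foam: Pink foam block 130 x 110 x 28 mm lying under the boom's travel; origin under its middle. Leave it.
- board: Green circuit board 95 x 75 mm, up to 10 mm high with its components, lying on the foam block; origin under its middle. Leave it.
- parts_tray: Pink open tray of small components, 170 x 130 x 35 mm; origin under its middle. Leave it.
- cutters: Side cutters with teal handles lying flat, 135 x 52 mm, 13 mm high; origin at the pivot, handles to -x. Leave them.
- tweezers: Steel tweezers lying flat, 115 mm long along x, 6 mm high; origin at the middle. Leave them.
- iron_stand: Soldering iron resting in a black stand 100 x 80 mm, the handle rising to 145 mm at +x; origin under the stand's middle. Leave it.
- bottle: White bottle with a blue cap, 48 mm across, 110 mm tall; origin under its middle. Leave it.

How it is judged:
By the outcome, as a careful person would: the job done as asked, in the order asked, and still so for the second after the job is handed in, while the arm keeps its last pose, push and grip.
It also fails if it takes over 40 s, if anything falls off the work surface, if the arm or the gripper's body presses on something with over 40 N, if the wrist force passes 120 N, or if a joint passes its speed limit or range.

ROBOT

A 6-joint arm with a two-finger parallel gripper is mounted at the origin on the work surface. World frame = base frame: x ahead of the robot, y to its left, z up, the work surface at z = 0. Lengths are in mm, angles in rad, forces in N, time in s.
With the tool pointing down it reaches from about 250 to 800 mm from the base axis. Payload 8.5 kg.
Tool frame: the origin (TCP) lies on the centre line of the jaws, within the pads' length; the fingertips stand 17 mm ahead of it and the grasp point (between the pads) lies 2 mm behind it (ctrl.tip_extent is the distance from the TCP to the fingertips, in mm); y points along the fingers, z is the direction in which the jaws open and shut, and the axes are right-handed (so a half turn about y gives the same grasp; the last joint's range is limited). The gripper opens to 85 mm and grips with 20 to 120 N. Pads are 22 mm wide; open, the fingers measure 114 mm over their backs; the gripper's body (76 mm by 85 mm) begins 54 mm behind the grasp point. The pads swing forward as they close: fully open they stand 13 mm farther back than shut.
Start: joints at [1.257, 0.238, -0.013, 1.319, 0, 1.571], TCP at [162.04, 499.323, 248.276] pointing down, gripper open.
Joint ranges: [-2.66, 2.66], [-1.03, 1.9], [-1.14, 1.46], [-1.82, 2.27], [-1.45, 1.34], [-3.14, 3.14]. Speed limits (rad/s): [2.22, 2.22, 2.79, 3.14, 3.14, 3.14].

INTERFACE

Orientations are given as a unit quaternion [w, x, y, z].
In Python, from station import ctrl, eyes gives the robot as it stands.
- The arm moves only by the shell command python3 -m crank 'ROWS' [FORCE]. ROWS is JSON, a list of rows, each an object of numbers: "tx", "ty", "tz": the shift along the world's x, y, z in mm; "ax", "ay", "az": the turn, a rotation vector about the world's x, y, z in degrees; "grip": the finger opening in mm, from 0 to 85.4. In form: [{"tx": .., "ty": .., "tz": .., "ax": .., "ay": .., "az": .., "grip": ..}, ...]. A call has 1 to 5 rows; each row shifts and turns the pose as measured when the row begins; what a row does not reach is not made up. A row lasts 1/8 s, in which the tool goes at most 62.5 mm and 10.7 degrees, less where a joint would pass 70% of its speed; a pose out of reach is approached as far as the arm can. A call with a gripper value outside its range is refused whole. The fingers move at their own pace and stop on an object; FORCE is the grip in N (left out, the last holds). Time passes only in rows, so rows that do not move let the fingers close. It gives the time, the measured TCP pose, the force and the opening at its end, in the units of the state.
- ctrl.state(): the state, without advancing time (a new reading comes with each control period).
- eyes.camera(name): name is "scene" or "side" or "wrist"; returns a dict with "pixels" (480x640x3 uint8, red, green, blue), "camera_matrix" (3x3 intrinsics, pixels), "T" (4x4, takes a point from camera to world coordinates); the wrist camera has in their place "tool_from_camera" (4x4, takes a point from camera to tool coordinates, whose origin is the TCP and whose axes are the tool frame's). Camera axes: x right, y up, looking along -z (the intrinsics and any distortion apply to the point x, -y, -z); pixel columns grow to the right and rows downward; lengths in mm; the calibration is good to about 2 mm. A picture is of the moment at which its call begins: read the wrist's pose just before it. There is no depth.
- ctrl.hand_in(): hands the job in, once; it reports no verdict.
The state is a dict: "clock": time; "joint_pos": joint angles; "joint_vel": joint speeds; "joint_torque": joint torques, N m; "position": TCP position; "tool_rot": TCP orientation; "force": force on the tool from outside, world axes, zero at the start; "wrist_torque": the same for the moment, N m; "opening": finger opening in mm.
Only numpy, scipy, OpenCV 4.12 (cv2) and the standard library are available. Lean on these libraries where they do the work, as an engineer would, in place of code of your own. Each camera call takes 0.05 s, during which the arm holds its last target.

## Working session

There is one attempt and no reset: what is moved stays moved. The work goes in short steps, Python scripts to look and compute and a shell command to move; the robot and the scene stay as the last step left them, time stands still between calls to the robot, and variables do not carry over. Pictures are saved under pics/ and viewed, and the job is handed in when it is done.

```bash
ls; mkdir -p pics; python3 - <<'E'
from station import ctrl, eyes
import cv2
s=ctrl.state();print(s, ctrl.tip_extent)
for n in("scene","side"):
    c=eyes.camera(n);cv2.imwrite(f"pics/{n}0.png",c["pixels"][:,:,::-1]);print(n,c["camera_matrix"],c["T"],[k for k in c])
E
```

```text
pics
{'clock': 0.0, 'joint_pos': array([ 1.25698327e+00,  2.38782764e-01, -1.42354698e-02,  1.31918690e+00,
       -3.28548636e-05,  1.57081616e+00]), 'joint_vel': array([ 0.00123367,  0.00069625,  0.00094211, -0.00141249,  0.00111288,
        0.00087162]), 'joint_torque': array([-1.85117306e-04, -5.38779724e+01,  3.46436799e+01,  1.85189856e-02,
        1.10227066e-05, -8.89684657e-06]), 'position': array([161.95394154, 498.99994028, 247.68387169]), 'tool_rot': array([-0.69792521,  0.69891278, -0.11056822,  0.11043551]), 'force': array([0.39004561, 0.85068368, 1.06775531]), 'wrist_torque': array([ 0.06995278, -0.01233618,  0.00976765]), 'opening': 85.21158667222413} 17.0
scene [[502.73922692   0.         318.0349155 ]
 [  0.         502.73922692 239.72226685]
 [  0.           0.           1.        ]] [[-1.31396568e-02 -7.54252830e-01  6.56452601e-01  1.29283827e+03]
 [ 9.99888424e-01 -1.45765040e-02  3.26576709e-03  5.28495583e+01]
 [ 7.10556991e-03  6.56422268e-01  7.54360204e-01  1.06339066e+03]
 [ 0.00000000e+00  0.00000000e+00  0.00000000e+00  1.00000000e+00]] ['pixels', 'camera_matrix', 'T']
side [[443.8480081    0.         318.04817625]
 [  0.         443.8480081  244.54510099]
 [  0.           0.           1.        ]] [[ 9.97971031e-01  2.06389205e-02 -6.02316962e-02  3.96112022e+02]
 [-6.11635675e-02  5.73563455e-01 -8.16874520e-01 -1.02631942e+03]
 [ 1.76872915e-02  8.18901092e-01  5.73662062e-01  8.81930674e+02]
 [ 0.00000000e+00  0.00000000e+00  0.00000000e+00  1.00000000e+00]] ['pixels', 'camera_matrix', 'T']
```

View pics/scene0.png

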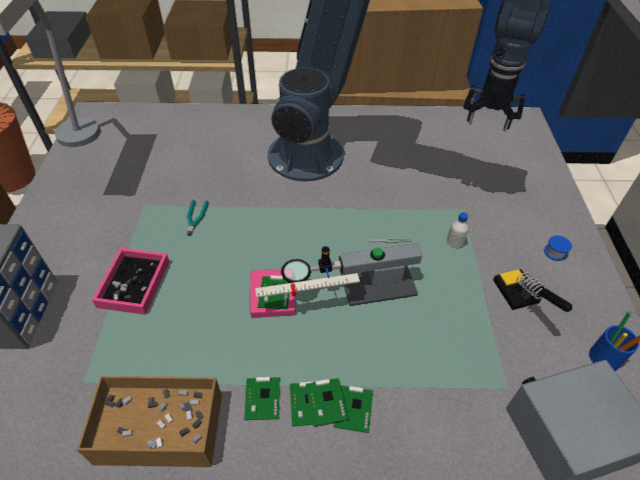

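View pics/side0.png

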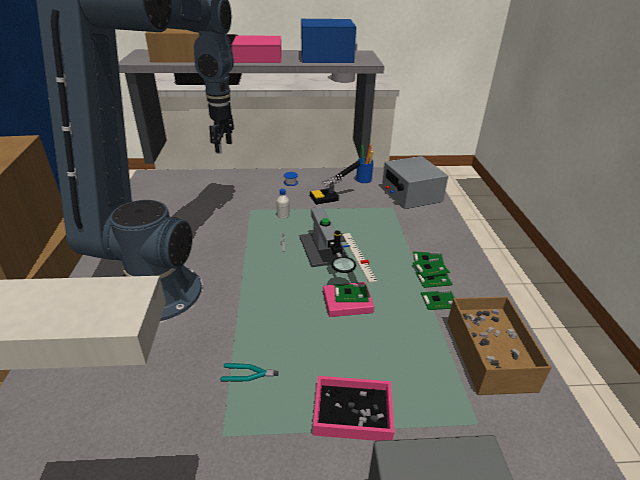

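The scene view shows the stand with its button near (377,254), the black knob near (325,255) and the red clip near (293,287). The boom points to image left, which is world −y. The side view shows the button at about (325,222) and the knob at about (338,238).

```bash
cat > h.py <<'E'
import numpy as np, cv2
from station import ctrl, eyes
def rays(c,uv,T=None):
    K=c["camera_matrix"];T=c["T"] if T is None else T
    uv=np.atleast_2d(uv).astype(float)
    d=np.c_[(uv[:,0]-K[0,2])/K[0,0],-(uv[:,1]-K[1,2])/K[1,1],-np.ones(len(uv))]
    return T[:3,3],d@T[:3,:3].T
def plane(c,uv,z,T=None):
    o,d=rays(c,uv,T);return o+d*((z-o[2])/d[:,2])[:,None]
def tri(c1,p1,c2,p2):
    o1,d1=rays(c1,p1);o2,d2=rays(c2,p2);d1=d1[0];d2=d2[0]
    A=np.c_[d1,-d2];t=np.linalg.lstsq(A,o2-o1,rcond=None)[0]
    a=o1+t[0]*d1;b=o2+t[1]*d2
    return (a+b)/2,np.linalg.norm(a-b)
def blobs(img,lo,hi,roi,amin=3):
    x0,y0,x1,y1=roi
    hsv=cv2.cvtColor(img,cv2.COLOR_RGB2HSV)[y0:y1,x0:x1]
    m=cv2.inRange(hsv,np.array(lo),np.array(hi))
    n,l,st,ce=cv2.connectedComponentsWithStats(m)
    return [(tuple(np.round(ce[i]+[x0,y0],2)),int(st[i,4]),tuple(st[i,:4]+[x0,y0,0,0])) for i in range(1,n) if st[i,4]>=amin]
E
python3 - <<'E'
from h import *
for n,roi in(("scene",(240,215,440,315)),("side",(270,190,400,320))):
    c=eyes.camera(n);im=c["pixels"];x0,y0,x1,y1=roi
    f=4 if n=="scene" else 4.5
    cv2.imwrite(f"pics/{n}1.png",cv2.resize(im[y0:y1,x0:x1],None,fx=f,fy=f,interpolation=cv2.INTER_CUBIC)[:,:,::-1])
    for nm,lo,hi in(("green",(45,120,60),(80,255,255)),("red",(0,170,90),(6,255,255)),("yellow",(20,150,120),(35,255,255)),("blue",(100,150,60),(125,255,255))):
        print(n,nm,blobs(im,lo,hi,roi))
E
```

```text
scene green [((np.float64(377.28), np.float64(252.47)), 87, (np.int64(372), np.int64(248), np.int64(12), np.int64(10))), ((np.float64(271.73), np.float64(281.49)), 140, (np.int64(262), np.int64(277), np.int64(26), np.int64(10))), ((np.float64(270.33), np.float64(299.77)), 170, (np.int64(258), np.int64(294), np.int64(27), np.int64(14))), ((np.float64(287.75), np.float64(296.25)), 8, (np.int64(287), np.int64(293), np.int64(2), np.int64(7))), ((np.float64(285.0), np.float64(308.0)), 5, (np.int64(283), np.int64(308), np.int64(5), np.int64(1)))]
scene red [((np.float64(293.21), np.float64(289.41)), 39, (np.int64(291), np.int64(284), np.int64(5), np.int64(12)))]
scene yellow []
scene blue [((np.float64(327.0), np.float64(271.68)), 19, (np.int64(325), np.int64(268), np.int64(4), np.int64(10)))]
side green [((np.float64(324.95), np.float64(220.93)), 42, (np.int64(322), np.int64(218), np.int64(7), np.int64(7))), ((np.float64(329.0), np.float64(284.0)), 5, (np.int64(327), np.int64(284), np.int64(5), np.int64(1))), ((np.float64(349.47), np.float64(294.24)), 353, (np.int64(335), np.int64(285), np.int64(33), np.int64(17)))]
side red [((np.float64(364.54), np.float64(261.25)), 24, (np.int64(361), np.int64(260), np.int64(8), np.int64(4)))]
side yellow [((np.float64(317.36), np.float64(193.51)), 67, (np.int64(311), np.int64(190), np.int64(13), np.int64(8))), ((np.float64(337.0), np.float64(234.43)), 7, (np.int64(334), np.int64(234), np.int64(7), np.int64(2)))]
side blue [((np.float64(282.08), np.float64(191.92)), 24, (np.int64(280), np.int64(190), np.int64(5), np.int64(5))), ((np.float64(391.64), np.float64(191.09)), 11, (np.int64(390), np.int64(190), np.int64(4), np.int64(3))), ((np.float64(344.92), np.float64(245.83)), 12, (np.int64(341), np.int64(245), np.int64(8), np.int64(3)))]
```

View pics/scene1.png

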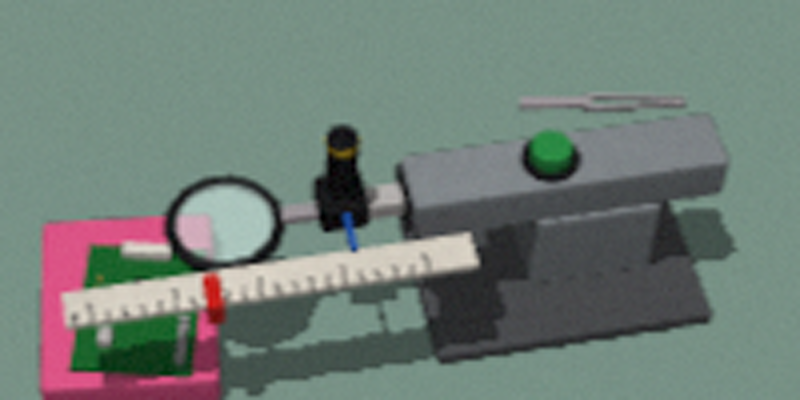

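View pics/side1.png

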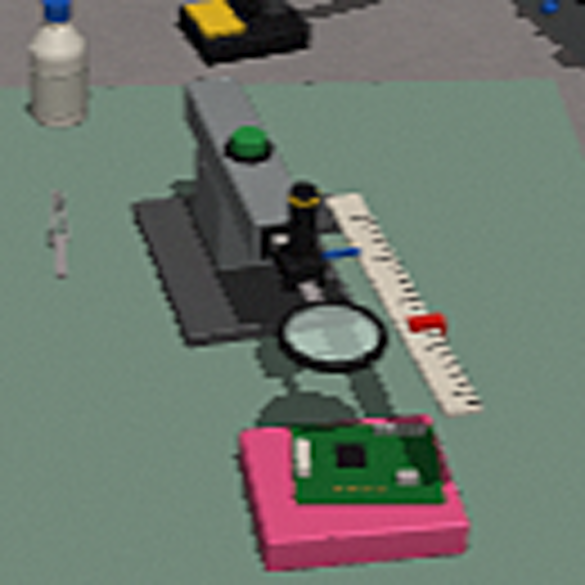

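```bash
python3 - <<'E'
from h import *
a=eyes.camera("scene");b=eyes.camera("side")
P={}
for n,p,q,z in(("button",(377.3,252.5),(325,220.9),121),("knobtop",(325.7,248.2),(337.5,231.8),160.5),("clip",(293.2,289.4),(364.5,261.2),105),
  ("ptrtip",(328.5,277.3),(348.7,245.6),104)):
    print(n,np.round(plane(a,p,z)[0],1),np.round(plane(b,q,z)[0],1),tri(a,p,b,q))
# scale edge direction: scene near-edge corners z102
print(plane(a,[(240+62/4,215+292/4),(240+470/4,215+233/4),(240+66/4,215+328/4),(240+480/4,215+268/4)],102))
# housing top edges
print(plane(a,[(240+412/4,215+208/4),(240+728/4,215+160/4),(240+400/4,215+160/4),(240+708/4,215+113/4)],110))
E
```

```text
button [511.2 193.5 121. ] [506.7 189.5 121. ] (array([507.52131025, 194.38557312, 117.42251188]), np.float64(1.209695747018263))
knobtop [533.2  67.3 160.5] [533.4  64.5 160.5] (array([533.19029474,  66.93992097, 159.53368634]), np.float64(1.4667399668989576))
clip [613.1  -7.  105. ] [607.5  -9.  105. ] (array([609.22114234,  -6.51469176, 101.76760128]), np.float64(3.037241232070766))
ptrtip [575.8  75.1 104. ] [571.   72.5 104. ] (array([572.28280072,  75.70255612, 100.79476235]), np.float64(2.082568073440093))
[[608.59542851 -95.46941252 102.        ]
 [560.94873664 144.69716645 102.        ]
 [633.88062731 -90.76613894 102.        ]
 [586.77627875 149.61458426 102.        ]]
[[548.86245358 109.81186497 110.        ]
 [507.94789864 304.44837378 110.        ]
 [511.76306588 103.18372248 110.        ]
 [470.10526749 296.57648535 110.        ]]
```

```bash
python3 - <<'E'
from h import *
from scipy.spatial.transform import Rotation as R
s=ctrl.state();q=s["tool_rot"]
print(R.from_quat(np.r_[q[1:],q[0]]).as_matrix().round(3))
c=eyes.camera("wrist");print(c["tool_from_camera"])
E
python3 -m crank '[{"tx":45,"ty":-40,"grip":0},{"tx":45,"ty":-40,"grip":0},{"tx":45,"ty":-40,"grip":0},{"tx":45,"ty":-40,"grip":0}]' 40
```

```text
[[ 0.951 -0.     0.309]
 [-0.309 -0.001  0.951]
 [ 0.    -1.    -0.001]]
[[-4.79762781e-04 -9.53482655e-01 -3.01447503e-01 -7.70190828e+01]
 [-1.17249610e-03  3.01447867e-01 -9.53481939e-01 -1.25837828e+02]
 [ 9.99999198e-01 -1.03999126e-04 -1.26257816e-03 -8.72011401e-01]
 [ 0.00000000e+00  0.00000000e+00  0.00000000e+00  1.00000000e+00]]schema error: expected keys tx, ty, tz, ax, ay, az, grip
```

```bash
python3 -m crank '[{"tx":45,"ty":-40,"tz":0,"ax":0,"ay":0,"az":-10,"grip":0},{"tx":45,"ty":-40,"tz":0,"ax":0,"ay":0,"az":-10,"grip":0}]' 40
python3 -c "
from h import *
print(ctrl.state()['joint_pos'])"
```

```text
clock: 0.6
position: [251.5, 420.1, 247.6]
tool_rot: [0.668, -0.668, 0.231, -0.231]
force: [1.0, 0.4, -0.2]
opening: 51.2
[ 1.03112816e+00  1.77746233e-01 -9.40873336e-02  1.29882667e+00
  3.99140455e-04  1.69590916e+00]
```

```bash
R='x'
python3 -m crank '[{"tx":40,"ty":-36,"tz":0,"ax":0,"ay":0,"az":10,"grip":0},{"tx":40,"ty":-36,"tz":0,"ax":0,"ay":0,"az":10,"grip":0},{"tx":40,"ty":-36,"tz":0,"ax":0,"ay":0,"az":10,"grip":0},{"tx":40,"ty":-36,"tz":0,"ax":0,"ay":0,"az":10,"grip":0},{"tx":40,"ty":-36,"tz":0,"ax":0,"ay":0,"az":10,"grip":0}]'
python3 -m crank '[{"tx":20,"ty":-20,"tz":0,"ax":0,"ay":0,"az":10.5,"grip":0},{"tx":20,"ty":-15,"tz":0,"ax":0,"ay":0,"az":10.5,"grip":0},{"tx":0,"ty":0,"tz":0,"ax":0,"ay":0,"az":10.5,"grip":0},{"tx":0,"ty":0,"tz":0,"ax":0,"ay":0,"az":10.5,"grip":0},{"tx":0,"ty":0,"tz":0,"ax":0,"ay":0,"az":10.5,"grip":0}]'
python3 -m crank '[{"tx":0,"ty":0,"tz":0,"ax":0,"ay":0,"az":10.5,"grip":0},{"tx":0,"ty":0,"tz":0,"ax":0,"ay":0,"az":10.5,"grip":0},{"tx":0,"ty":0,"tz":0,"ax":0,"ay":0,"az":10.5,"grip":0},{"tx":0,"ty":0,"tz":0,"ax":0,"ay":0,"az":10.5,"grip":0},{"tx":0,"ty":0,"tz":0,"ax":0,"ay":0,"az":10.5,"grip":0}]'
python3 -c "
from h import *
s=ctrl.state();print(s['joint_pos'],s['position'])
from scipy.spatial.transform import Rotation as R
q=s['tool_rot']
print(R.from_quat(np.r_[q[1:],q[0]]).as_matrix().round(3))"
```

```text
clock: 1.23
position: [447.8, 243.0, 248.2]
tool_rot: [0.705, -0.703, -0.066, 0.065]
force: [0.6, 0.8, -0.2]
opening: -0.1
clock: 1.85
position: [492.1, 203.0, 247.5]
tool_rot: [0.599, -0.598, -0.376, 0.377]
force: [0.1, 0.3, -0.3]
opening: -0.2
clock: 2.48
position: [492.0, 202.8, 247.3]
tool_rot: [0.364, -0.363, -0.606, 0.607]
force: [0.0, 0.3, 0.7]
opening: 0.0
[ 3.90720639e-01  2.52386724e-01  3.20996088e-03  1.32366885e+00
  3.75810167e-04 -1.67038603e+00] [492.03753399 202.78685007 247.28932341]
[[-0.471 -0.002 -0.882]
 [ 0.882 -0.    -0.471]
 [ 0.001 -1.     0.002]]
```

```bash
python3 -m crank '[{"tx":8,"ty":-5,"tz":0,"ax":0,"ay":0,"az":10.5,"grip":0},{"tx":8,"ty":-5,"tz":0,"ax":0,"ay":0,"az":10.5,"grip":0},{"tx":0,"ty":0,"tz":0,"ax":0,"ay":0,"az":10.5,"grip":0},{"tx":0,"ty":0,"tz":0,"ax":0,"ay":0,"az":10.5,"grip":0},{"tx":0,"ty":0,"tz":0,"ax":0,"ay":0,"az":10.5,"grip":0}]'
cat >> h.py <<'E'
from scipy.spatial.transform import Rotation as Rn
def wrist():
    s=ctrl.state();c=eyes.camera("wrist");q=s["tool_rot"]
    T=np.eye(4);T[:3,:3]=Rn.from_quat(np.r_[q[1:],q[0]]).as_matrix();T[:3,3]=s["position"]
    c["T"]=T@c["tool_from_camera"];return s,c
E
python3 - <<'E'
from h import *
s,c=wrist();print(s['joint_pos'],s['position'],c["camera_matrix"],c["T"].round(2))
cv2.imwrite("pics/w1.png",c["pixels"][:,:,::-1])
for nm,lo,hi in(("green",(45,120,60),(80,255,255)),("red",(0,170,90),(6,255,255)),("blue",(100,150,60),(125,255,255)),("yellow",(20,150,120),(35,255,255))):
        print(nm,blobs(c["pixels"],lo,hi,(0,0,640,480),30))
E
```

```text
clock: 3.1
position: [508.4, 192.4, 247.1]
tool_rot: [0.051, -0.05, -0.704, 0.706]
force: [-0.1, 0.0, 0.0]
opening: -0.2
[ 3.62625637e-01  2.72033473e-01  2.97976976e-02  1.33046834e+00
 -1.66641853e-03 -2.63584857e+00] [508.42953997 192.38340837 247.08417161] [[333.85313716   0.         319.03112058]
 [  0.         333.85313716 239.99815894]
 [  0.           0.           1.        ]] [[-1.4000e-01  9.4000e-01  3.0000e-01  5.8503e+02]
 [-9.9000e-01 -1.4000e-01 -4.0000e-02  1.8074e+02]
 [ 0.0000e+00 -3.0000e-01  9.5000e-01  3.7286e+02]
 [ 0.0000e+00  0.0000e+00  0.0000e+00  1.0000e+00]]
green [((np.float64(593.89), np.float64(104.57)), 1069, (np.int64(548), np.int64(77), np.int64(66), np.int64(86))), ((np.float64(318.23), np.float64(238.3)), 767, (np.int64(303), np.int64(223), np.int64(32), np.int64(31)))]
red [((np.float64(577.42), np.float64(61.59)), 514, (np.int64(569), np.int64(43), np.int64(18), np.int64(39)))]
blue [((np.float64(465.08), np.float64(145.07)), 221, (np.int64(459), np.int64(128), np.int64(13), np.int64(35))), ((np.float64(102.67), np.float64(397.35)), 529, (np.int64(89), np.int64(384), np.int64(30), np.int64(29)))]
yellow [((np.float64(9.81), np.float64(255.82)), 714, (np.int64(0), np.int64(235), np.int64(29), np.int64(42)))]
```

View pics/w1.png

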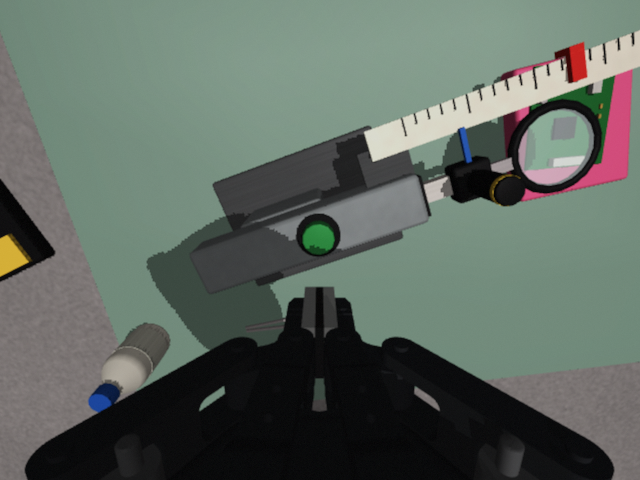

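The wrist view shows the green button at (318,238), the knob top at (507,190), the pointer tip at (462,129), the clip at (571,62) and the shut fingertips at (319,300).

```bash
python3 - <<'E'
from h import *
s,c=wrist()
print("btn",plane(c,(318.2,237),124),"knobtop",plane(c,(507.5,190),160.5))
print("ptr tip",plane(c,(462.5,129),104),"clip corners",plane(c,[(571,81),(585,79),(578,62)],104))
print("scale",plane(c,[(373,160),(639,66)],102))
print("housing",plane(c,[(417,176),(192,252),(430,214),(210,293)],110))
E
```

```text
btn [[509.09982251 192.05200861 124.        ]] knobtop [[535.25035336  66.72674904 160.5       ]]
ptr tip [[573.92382965  72.02973518 104.        ]] clip corners [[597.07099906  -7.09539353 104.        ]
 [597.07324211 -17.15064293 104.        ]
 [609.18646504 -10.93590193 104.        ]]
scale [[559.77790729 141.50620135 102.        ]
 [600.76715649 -56.85449092 102.        ]]
housing [[543.84797077 109.73850497 110.        ]
 [505.8667184  298.87373845 110.        ]
 [512.05310438 100.6958507  110.        ]
 [466.84481227 292.72011763 110.        ]]
```

```bash
python3 -m crank '[{"tx":0.5,"ty":-0.4,"tz":-45,"ax":0,"ay":0,"az":0,"grip":0},{"tx":0,"ty":0,"tz":-45,"ax":0,"ay":0,"az":0,"grip":0},{"tx":0,"ty":0,"tz":-10,"ax":0,"ay":0,"az":0,"grip":0},{"tx":0,"ty":0,"tz":0,"ax":0,"ay":0,"az":0,"grip":0}]'
python3 -m crank '[{"tx":0,"ty":0,"tz":-4,"ax":0,"ay":0,"az":0,"grip":0},{"tx":0,"ty":0,"tz":-3,"ax":0,"ay":0,"az":0,"grip":0}]'
```

```text
clock: 3.7
position: [509.8, 192.4, 146.7]
tool_rot: [0.057, -0.058, -0.704, 0.705]
force: [0.2, -1.2, 0.6]
opening: -0.1
clock: 3.95
position: [511.3, 193.0, 142.1]
tool_rot: [-0.056, 0.06, 0.705, -0.704]
force: [-0.3, 0.6, -0.4]
opening: -0.2
```

```bash
python3 -m crank '[{"tx":-2,"ty":-1,"tz":-2.5,"ax":0,"ay":0,"az":0,"grip":0},{"tx":0,"ty":0,"tz":-2,"ax":0,"ay":0,"az":0,"grip":0}]'
python3 -m crank '[{"tx":0,"ty":0,"tz":-1.5,"ax":0,"ay":0,"az":0,"grip":0}]'
```

```text
clock: 4.2
position: [510.1, 192.3, 138.9]
tool_rot: [-0.055, 0.061, 0.705, -0.704]
force: [-1.0, -0.4, 2.8]
opening: -0.1
clock: 4.32
position: [510.1, 192.3, 137.6]
tool_rot: [-0.055, 0.061, 0.706, -0.704]
force: [-1.7, -0.0, 3.6]
opening: -0.4
```

```bash
python3 -m crank '[{"tx":0,"ty":0,"tz":-1.5,"ax":0,"ay":0,"az":0,"grip":0},{"tx":0,"ty":0,"tz":0,"ax":0,"ay":0,"az":0,"grip":0}]'
python3 - <<'E'
from h import *
s,c=wrist();cv2.imwrite("pics/w2.png",c["pixels"][:,:,::-1])
E
```

```text
clock: 4.58
position: [510.1, 192.3, 136.2]
tool_rot: [-0.055, 0.061, 0.706, -0.704]
force: [-0.8, -0.1, 4.0]
opening: 0.3
```

View pics/w2.png

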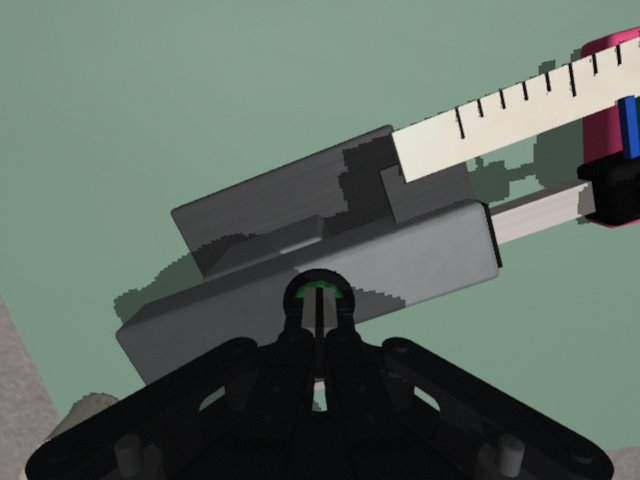

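The view shows more of the bar past the housing end, with the carriage now near (610,190), so the boom has kicked out. I'll retract and go over the knob.

```bash
python3 -m crank '[{"tx":0,"ty":0,"tz":45,"ax":0,"ay":0,"az":0,"grip":0},{"tx":0,"ty":0,"tz":45,"ax":0,"ay":0,"az":0,"grip":0},{"tx":11,"ty":-53,"tz":10,"ax":0,"ay":0,"az":0,"grip":70},{"tx":11,"ty":-53,"tz":0,"ax":0,"ay":0,"az":0,"grip":70},{"tx":10,"ty":-53,"tz":0,"ax":0,"ay":0,"az":0,"grip":70}]'
python3 -m crank '[{"tx":0,"ty":0,"tz":0,"ax":0,"ay":0,"az":0,"grip":70},{"tx":0,"ty":0,"tz":0,"ax":0,"ay":0,"az":0,"grip":70},{"tx":0,"ty":0,"tz":0,"ax":0,"ay":0,"az":0,"grip":70}]'
python3 - <<'E'
from h import *
s,c=wrist();cv2.imwrite("pics/w3.png",c["pixels"][:,:,::-1]);print(s["position"])
for nm,lo,hi in(("red",(0,170,90),(6,255,255)),("blue",(100,150,60),(125,255,255)),("yellow",(20,150,120),(35,255,255))):
        print(nm,blobs(c["pixels"],lo,hi,(0,0,640,480),30))
E
```

```text
clock: 5.25
position: [542.0, 32.5, 237.8]
tool_rot: [-0.053, 0.058, 0.705, -0.704]
force: [0.6, 0.1, 0.1]
opening: 54.2
clock: 5.62
position: [542.2, 30.1, 236.9]
tool_rot: [-0.055, 0.06, 0.705, -0.704]
force: [0.1, -0.1, -1.1]
opening: 69.8
[542.15997547  30.06847828 236.94828727]
red [((np.float64(357.14), np.float64(144.87)), 436, (np.int64(346), np.int64(128), np.int64(23), np.int64(35)))]
blue [((np.float64(299.29), np.float64(209.59)), 181, (np.int64(291), np.int64(193), np.int64(17), np.int64(33)))]
yellow []
```

View pics/w3.png

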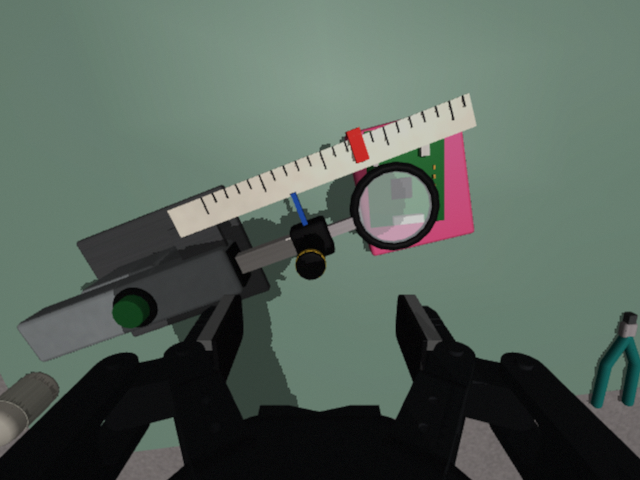

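The knob top is at (311,266), the pointer tip at (293,194) and the clip at (357,145), with its pointer-side edge near (361,161). The fingers are open on either side of the knob.

```bash
python3 - <<'E'
from h import *
s,c=wrist()
k=plane(c,(311,266),160.5)[0];p=plane(c,(293.5,194),104)[0];m=plane(c,(360.5,161),104)[0]
u=np.array([.2036,-.979,0])
print("knob",k,"shift",k-s["position"],"ptr",p,"mark",m)
print("ptr-knob along u",(p-k)@u,"to go",(m-p)@u,"ext",np.dot(k-[509.1,192.05,0],u)-130)
E
```

```text
knob [538.86195465  35.48965304 160.5       ] shift [ -3.27790227   5.27317811 -76.4648754 ] ptr [578.52765465  44.06888264 104.        ] mark [595.0694645  -10.62191061 104.        ]
ptr-knob along u -0.32312925766861333 to go 56.910199077476086 ext 29.332113639295272
```

```bash
python3 -m crank '[{"tx":-3.3,"ty":5.3,"tz":-20,"ax":0,"ay":0,"az":0,"grip":70},{"tx":0,"ty":0,"tz":-35,"ax":0,"ay":0,"az":0,"grip":70},{"tx":0,"ty":0,"tz":-35,"ax":0,"ay":0,"az":0,"grip":70},{"tx":0,"ty":0,"tz":0,"ax":0,"ay":0,"az":0,"grip":70}]' 50
```

```text
clock: 6.22
position: [538.7, 39.5, 145.7]
tool_rot: [-0.052, 0.058, 0.706, -0.704]
force: [-0.0, -0.7, 0.7]
opening: 70.3
```

```bash
python3 -m crank '[{"tx":0,"ty":-4,"tz":-3,"ax":0,"ay":0,"az":0,"grip":70},{"tx":0,"ty":0,"tz":0,"ax":0,"ay":0,"az":0,"grip":10},{"tx":0,"ty":0,"tz":0,"ax":0,"ay":0,"az":0,"grip":10},{"tx":0,"ty":0,"tz":0,"ax":0,"ay":0,"az":0,"grip":10},{"tx":0,"ty":0,"tz":0,"ax":0,"ay":0,"az":0,"grip":10}]' 50
python3 -m crank '[{"tx":0,"ty":0,"tz":0,"ax":0,"ay":0,"az":0,"grip":10},{"tx":0,"ty":0,"tz":0,"ax":0,"ay":0,"az":0,"grip":10}]' 50
python3 - <<'E'
from h import *
s,c=wrist();cv2.imwrite("pics/w4.png",c["pixels"][:,:,::-1]);print(s["position"])
for nm,lo,hi in(("red",(0,170,90),(6,255,255)),("blue",(100,150,60),(125,255,255))):
        print(nm,blobs(c["pixels"],lo,hi,(0,0,640,480),30))
E
```

```text
clock: 6.85
position: [540.8, 36.0, 146.6]
tool_rot: [-0.05, 0.06, 0.706, -0.704]
force: [0.7, 0.4, -6.1]
opening: 18.4
clock: 7.1
position: [540.8, 36.0, 146.6]
tool_rot: [-0.05, 0.06, 0.706, -0.704]
force: [-0.2, -0.1, -1.2]
opening: 18.7
[540.77917801  35.99941496 146.58842464]
red [((np.float64(390.53), np.float64(145.16)), 1068, (np.int64(374), np.int64(119), np.int64(34), np.int64(54)))]
blue [((np.float64(300.75), np.float64(240.37)), 414, (np.int64(289), np.int64(216), np.int64(25), np.int64(49)))]
```

View pics/w4.png

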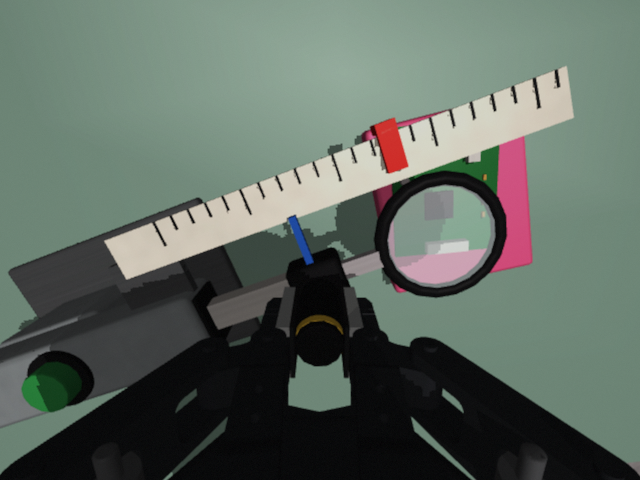

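The knob is gripped with the opening at 18.7 mm. The pointer tip is at (292,217) and the middle of the clip's near edge is about (397,171). I'll draw most of the way, then measure again.

```bash
cat >> h.py <<'E'
def gap(pic=None):
    s,c=wrist();im=c["pixels"];hsv=cv2.cvtColor(im,cv2.COLOR_RGB2HSV)
    def big(lo,hi):
        m=cv2.inRange(hsv,np.array(lo),np.array(hi));n,l,st,ce=cv2.connectedComponentsWithStats(m)
        return np.argwhere(l==1+np.argmax(st[1:,4]))[:,::-1].astype(float)
    b=big((100,150,60),(125,255,255));r=big((0,170,90),(6,255,255))
    u=np.array([.2036,-.979,0]);w=np.array([.979,.2036,0])
    B=plane(c,b,104);Rr=plane(c,r,104)
    a=B@w;t=B[a>a.max()-4];a2=Rr@w;e=Rr[a2<a2.min()+8]
    ux=e@u
    pt=(t@u).mean();mk=(ux.min()+ux.max())/2
    print("tip",t.mean(0).round(1),"clip edges u",ux.min().round(1),ux.max().round(1),"full blob",(Rr@u).min().round(1),(Rr@u).max().round(1),"median",np.median(Rr@u).round(2),"GAP",round(mk-pt,2), "blue axis u-range",(t@u).min().round(1),(t@u).max().round(1),"TCP",s["position"].round(2),"F",s["force"].round(1),s["opening"],"v",abs(s["joint_vel"]).max())
    if pic: cv2.imwrite(pic,im[:,:,::-1])
E
python3 -c "
from h import *;gap()"
python3 -m crank '[{"tx":2.5,"ty":-12,"tz":0,"ax":0,"ay":0,"az":0,"grip":10},{"tx":2.5,"ty":-12,"tz":0,"ax":0,"ay":0,"az":0,"grip":10},{"tx":2.5,"ty":-12,"tz":0,"ax":0,"ay":0,"az":0,"grip":10},{"tx":0,"ty":0,"tz":0,"ax":0,"ay":0,"az":0,"grip":10}]' 50
python3 -c "
from h import *;gap('pics/w5.png')"
```

```text
tip [577.6  43.6 104. ] clip edges u 128.5 138.6 full blob 128.5 138.9 median 133.66 GAP 58.65 blue axis u-range 72.8 76.9 TCP [540.78  36.01 146.63] F [ 1.7  0.6 -1.9] 18.44917052110847 v 0.0022092022285723593
clock: 7.7
position: [548.6, -2.9, 146.6]
tool_rot: [-0.05, 0.06, 0.706, -0.704]
force: [-0.0, 0.9, -0.7]
opening: 18.5
tip [585.6   4.7 104. ] clip edges u 128.2 138.0 full blob 128.2 138.3 median 133.23 GAP 18.52 blue axis u-range 112.6 116.6 TCP [548.6   -2.87 146.61] F [-0.   0.9 -0.7] 18.511005362650458 v 0.007401259497713298
```

View pics/w5.png

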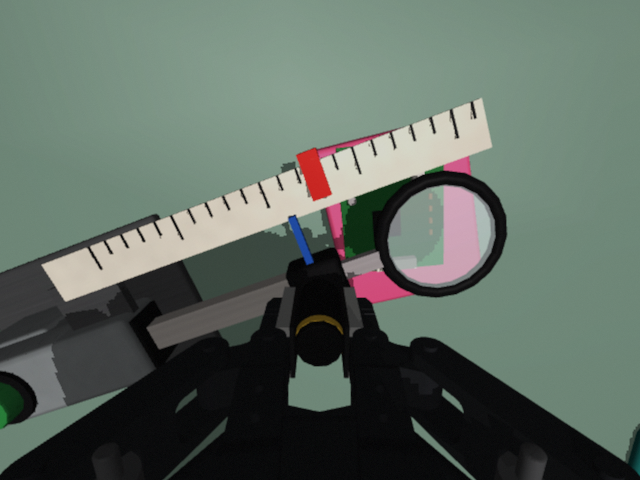

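The pointer tip is at (293,217) and the clip's lower edge is about (319,200). The boom follows the grip, and 18.5 mm are left to go.

```bash
python3 -m crank '[{"tx":1.8,"ty":-8.5,"tz":0,"ax":0,"ay":0,"az":0,"grip":10},{"tx":1.3,"ty":-6.5,"tz":0,"ax":0,"ay":0,"az":0,"grip":10},{"tx":0,"ty":0,"tz":0,"ax":0,"ay":0,"az":0,"grip":10},{"tx":0,"ty":0,"tz":0,"ax":0,"ay":0,"az":0,"grip":10}]' 50
python3 -c "
from h import *;gap('pics/w6.png')"
```

```text
clock: 8.25
position: [551.6, -18.0, 146.6]
tool_rot: [-0.05, 0.059, 0.706, -0.704]
force: [-0.6, 2.2, -1.0]
opening: 18.2
tip [588.5 -10.5 104. ] clip edges u 127.9 138.1 full blob 127.9 138.5 median 133.14 GAP 2.96 blue axis u-range 127.9 132.1 TCP [551.64 -18.05 146.6 ] F [-0.6  2.2 -1. ] 18.167359469435382 v 0.0026307347955009863
```

```bash
python3 -m crank '[{"tx":0.6,"ty":-2.9,"tz":0,"ax":0,"ay":0,"az":0,"grip":10},{"tx":0,"ty":0,"tz":0,"ax":0,"ay":0,"az":0,"grip":10},{"tx":0,"ty":0,"tz":0,"ax":0,"ay":0,"az":0,"grip":10},{"tx":0,"ty":0,"tz":0,"ax":0,"ay":0,"az":0,"grip":10}]' 50
python3 -c "
from h import *;gap('pics/w7.png')
c=cv2.imread('pics/w7.png')[130:290,220:420];cv2.imwrite('pics/w7z.png',cv2.resize(c,None,fx=3.7,fy=3.7,interpolation=2))
c=eyes.camera('scene');cv2.imwrite('pics/s7.png',cv2.resize(c['pixels'][215:315,240:440],None,fx=4,fy=4,interpolation=2)[:,:,::-1])"
```

```text
clock: 8.8
position: [552.2, -20.7, 146.6]
tool_rot: [-0.05, 0.059, 0.706, -0.704]
force: [-0.8, 1.4, -1.9]
opening: 18.5
tip [589.1 -13.1 104. ] clip edges u 127.9 138.1 full blob 127.8 138.4 median 133.06 GAP 0.17 blue axis u-range 130.8 134.8 TCP [552.2  -20.67 146.62] F [-0.8  1.4 -1.9] 18.517091340359492 v 0.0008551467771424523
```

View pics/w7z.png

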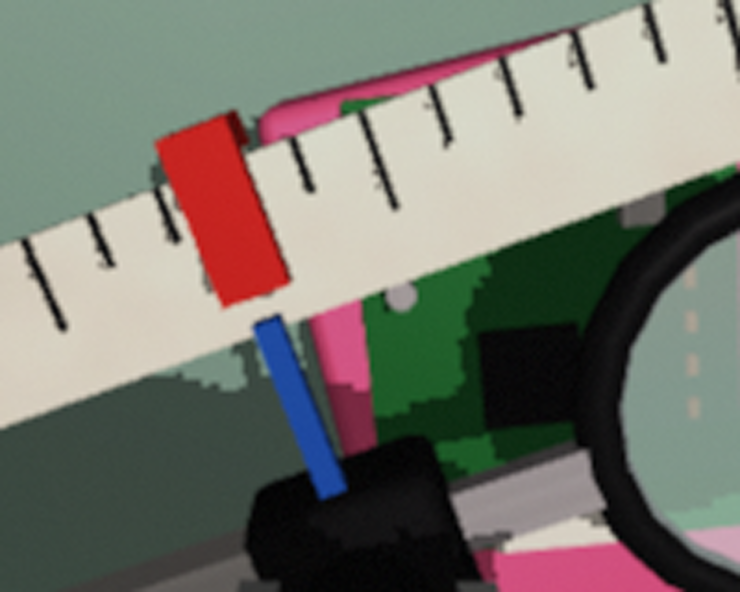

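View pics/s7.png

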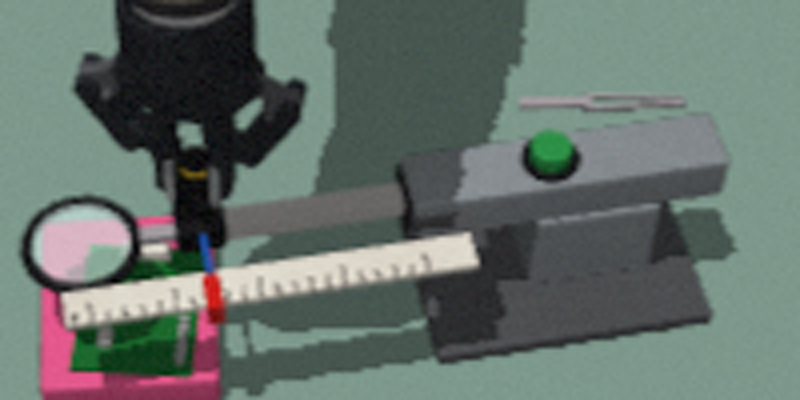

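The zoomed view shows the pointer tip at (267,322). Extended along its own axis it meets the clip's lower edge at (256,293), and the middle of that edge is (257,293). The scene view agrees, with the pointer standing at the clip and the other things in place.

```bash
python3 -c "
from h import *
s=ctrl.state();print(s['clock'],s['position'],s['opening'],abs(s['joint_vel']).max());print(ctrl.hand_in())"
```

```text
8.9 [552.18688157 -20.66187463 146.60106009] 18.75372245139153 0.002398369003121407
the job is handed in; nothing more can be done
None
```

I pressed the green button straight down with the shut fingertips. The force peaked at about 4 N, and the wrist picture showed the boom kicked out afterwards. I then gripped the knob at 50 N and drew the boom out to the red clip. I handed in at 8.9 s, still holding it there at rest.

- **Alignment:** the last wrist-camera measurement put the pointer 0.17 mm short of the clip's middle. Extending the pointer line in the zoomed view met the middle of the clip's edge to within a pixel. The scene camera view agreed.
- **Clip:** it measured at the same place, within 0.6 mm, throughout the pull.
- **Other things:** those in view at the end (foam, board and tweezers) looked unmoved. I didn't take a last picture of the tray, cutters, iron stand or bottle, but the arm was never sent near them at their height.
- **Contact:** as the fingers closed, the state showed a brief 6 N vertical force and the tool sat about 4 mm higher than commanded. The force settled to 1–2 N and the grip held through the pull. No other check failed or disagreed.

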